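Butt a hardwood strip into the bench corner stop

ROBOT

A 6-joint arm with a two-finger parallel gripper is mounted at the origin on a cart in front of the work surface, level with it; the furniture and walls round the work are solid. World frame = base frame: x ahead of the robot, y to its left, z up, the work surface at z = 0. Lengths are in m, angles in rad, forces in N, time in s.
With the tool pointing down it reaches from about 0.375 to 0.975 m from the base axis. Payload 3.8 kg.
Tool frame: the origin (TCP) lies between the finger pads; the fingertips stand 17 mm ahead of it and the grasp point (between the pads) lies 2 mm behind it; z points along the fingers, y is the line along which they close (so a half turn about z gives the same grasp; the last joint's range is limited). The gripper opens to 85 mm and grips with 20 to 120 N. Pads are 22 mm wide; open, the fingers measure 114 mm over their backs; the gripper's body (76 mm by 85 mm) begins 54 mm behind the grasp point. The pads swing forward as they close: fully open they stand 13 mm farther back than shut.
Start: joints at [-1.19, 0.264, 1.604, -0, 1.274, -0.037], TCP at [0.274, -0.617, 0.248] pointing down, gripper open.
Joint ranges: [-2.63, 2.63], [-0.94, 2.18], [0.31, 2.57], [-1.31, 4.45], [0, 2.66], [-2.55, 2.55]. Speed limits (rad/s): [2.57, 2.57, 3.14, 3.14, 3.14, 3.14].

INTERFACE

Orientations are given as a rotation vector (axis times angle).
In Python, from workcell import bot gives the robot as it stands.
- The arm moves only by the tool play_rows, never from a script. Its argument "steps" is one flat list of numbers, 4 for each row, row after row: the shift along the tool's x, y, z in m, then the turn about the tool's z in rad. A call has 1 to 10 rows; each row is the pose to reach, as a shift and turn from the pose commanded when the call began, along the tool's axes at that moment; what a row does not reach only later rows make up. A row lasts 1/8 s, in which the tool goes at most 62.5 mm and 10.7 degrees, less where a joint would pass 70% of its speed; a pose out of reach is approached as far as the arm can. A call with a gripper value outside its range is refused whole. "jaw" is the closure in counts, from 0 (fully open) to 255 (shut), set as the call begins (left out, the last holds). The fingers move at their own pace and stop on an object; "grip_force" is the grip in N (left out, the last holds). Time passes only in rows, so rows that repeat a pose let the fingers close. It gives the time, the measured TCP pose, the force, the opening and the grip force at its end, in the units of the state.
- bot.read_state(): the state, without advancing time (a new reading comes with each control period).
- bot.read_camera(name): name is "scene" or "side" or "wrist"; returns a dict with "pixels" (384x512x3 uint8, blue, green, red), "mtx" (3x3 intrinsics, pixels), "R" (3x3) and "t" (3): a world point X has camera coordinates R X + t. Camera axes: x right, y down, z forward; pixel columns grow to the right and rows downward; lengths in m; the calibration is good to about 2 mm. A picture is of the moment at which its call begins. There is no depth.
- bot.finish_job(): hands the job in; it is judged then, once.
The state is a dict: "time": time; "q": joint angles; "joint_vel": joint speeds; "joint_torque": joint torques, N m; "tool_pos": TCP position; "tcp_rot": TCP orientation; "wrist_force": force on the tool from outside, world axes, zero at the start; "torque": the same for the moment, N m; "width": opening from 0.0 (shut) to 1.0 (fully open); "grip_force": force on a finger pad.
Only numpy, scipy, OpenCV 4.12 (cv2) and the standard library are available. Lean on these libraries where they do the work, as an engineer would, in place of code of your own. Each camera call takes 0.05 s, during which the arm holds its last target. There are 200 camera calls.

TASK

Push the long square hardwood strip along the bench top with the fingertips until one long side lies flush along the long fence of the L-shaped corner stop and its end is butted against the short leg. Only push it: do not grip it, lift it or tip it over. Leave the two other offcuts and the roll of tape where they are, and finish with the hand clear.

Things in the scene. Friction and masses are not known exactly. Their poses are not given: they have to be found in the camera images.
- strip: Long plain hardwood strip, the thing to push: 30 wide x 160 long x 30 mm high, loose, 0.05 to 0.12 kg, slides under about 1 N. Origin: centre of its underside; y along its length, x across, z up. Starts on the robot's side of the fence, its centre 6 to 10 cm from the fence face, 4 to 10 cm short of its end place along the fence, skewed up to 0.3 rad to the fence.
- corner_stop: L-shaped wooden corner stop, screwed down, 18 mm high; place and yaw vary. Origin: inner corner of the L at the bench top. Fence (long leg): x 0 to +30 mm, y -30 to +220, front face x = 0. Short leg: x -70 to 0, y -30 to 0, stop face y = 0. The strip belongs in the corner x < 0, y > 0, lengthwise along y: its centre then at x = -15, y = +80 mm. z up, -x to the robot.
- short_offcut: A short thick hardwood offcut, 40 x 90 x 35 mm high, a bystander loose on the bench. Origin: centre of its underside, length along y. It lies behind the fence or at the right of the work.
- thin_offcut: A flat thin hardwood offcut, 28 x 110 x 18 mm high, a bystander loose on the bench. Origin: centre of its underside, length along y. It lies in whichever of these two places the short offcut does not.
- tape_roll: A roll of masking tape lying flat, 101 mm across, 24 mm high, a bystander loose on the bench at the right, near the vice. Origin: centre of its underside.

How it is judged:
At the end, for the whole second after the job is handed in: The strip lies flat on the bench at rest, its long side along the fence (centre within 3 mm of its flush place, skew under 0.02 rad) and its end against the short leg (gap under 3 mm); the other offcuts and the tape have moved less than 15 mm (x of strip in the frame of corner_stop between -0.018 and -0.0125 m and y of strip in the frame of corner_stop between 0.0775 and 0.083 m and angle between the y axis of strip and the y axis of corner_stop, either way round below 0.02 rad and angle between strip's own z axis and vertical below 0.05 rad and height (world z) of strip below 0.004 m and linear speed of strip below 0.01 m/s and distance of each of short_offcut, thin_offcut, tape_roll from where it was at the start of the episode below 0.015 m); the robot touches nothing.
It fails at once if the strip is lifted off the bench or tipped (height (world z) of strip above 0.012 m or angle between strip's own z axis and vertical above 0.35 rad).
It fails at once if the strip is gripped: taken between the fingers (x of the grasp point in the frame of strip between -0.012 and 0.012 m and y of the grasp point in the frame of strip between -0.078 and 0.078 m and z of the grasp point in the frame of strip below 0.042 m).
It fails at once if the short offcut is moved from its place (distance of short_offcut from where it was at the start of the episode above 0.015 m).
It fails at once if the thin offcut is moved from its place (distance of thin_offcut from where it was at the start of the episode above 0.015 m).
It fails at once if the roll of tape is moved from its place (distance of tape_roll from where it was at the start of the episode above 0.015 m).
It also fails if it takes over 48 s, if anything falls off the work surface, if the arm or the gripper's body presses on something with over 40 N, if the wrist force passes 120 N, or if a joint passes its speed limit or range.

## Working session

There is one attempt and no reset: what is moved stays moved. The work goes in short steps, Python scripts to look and compute and a tool call to move; the robot and the scene stay as the last step left them, time stands still between calls to the robot, and variables do not carry over. Pictures are saved under pics/ and viewed, at most 13 in all, crops included, and the job is handed in when it is done.

Besides the shell and the picture viewer there is one more tool, called after "Emit:" as name(argument=value, ...), one argument or row to a line, values as JSON. play_rows: Moves the arm, as the interface text tells. Its arguments: {"type":"object","properties":{"steps":{"type":"array"},"jaw":{"type":"number"},"grip_force":{"type":"number"}},"required":["steps"]}

```bash
mkdir -p pics; ls
python3 - <<'E'
from workcell import bot
import cv2,numpy as np
for n in ("scene","side"):
    c=bot.read_camera(n); cv2.imwrite(f"pics/{n}0.png",c["pixels"]); np.savez(f"pics/{n}0.npz",**c)
    print(n,-c["R"].T@c["t"])
s=bot.read_state();print({k:np.round(v,3) for k,v in s.items()})
E
```

```text
pics
scene [0.99113988 0.16983898 0.81622945]
side [0.34865075 0.46069564 0.58211186]
{'time': np.float64(0.1), 'q': array([-1.19 ,  0.265,  1.605,  0.   ,  1.274, -0.037]), 'joint_vel': array([-0.002, -0.003, -0.001, -0.001, -0.   , -0.001]), 'joint_torque': array([ 0.0000e+00, -5.1671e+01, -3.6859e+01, -0.0000e+00,  6.0000e-03,
       -0.0000e+00]), 'tool_pos': array([ 0.274, -0.616,  0.247]), 'tcp_rot': array([-3.071e+00, -6.510e-01,  1.000e-03]), 'wrist_force': array([-0.719, -0.245, -0.65 ]), 'torque': array([-0.009, -0.013,  0.032]), 'grip_force': np.float64(0.0), 'width': np.float64(1.002)}
```

View pics/scene0.png

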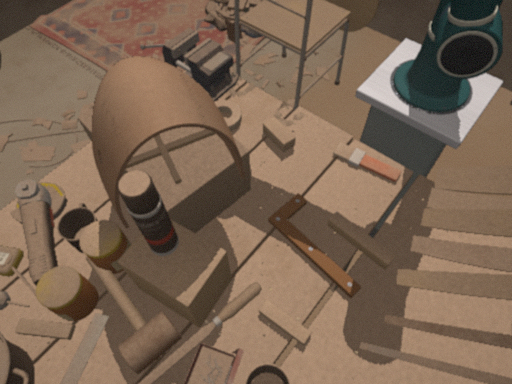

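View pics/side0.png

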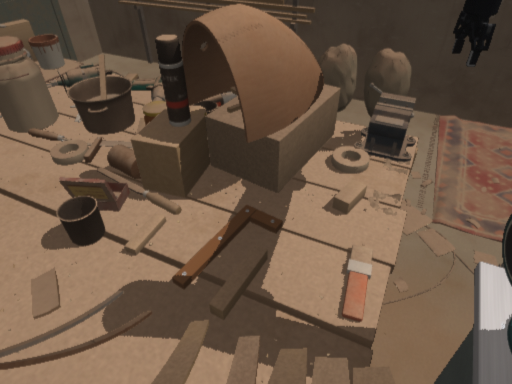

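The scene view shows the brown L with its corner near (275,215), the fence running to (355,290) and the short leg to (303,200). The strip runs from about (330,222) to (388,262). In the side view the strip is the dark bar from (265,250) to (215,310). I'll enlarge both.

Run:
```python
import cv2,numpy as np
a=np.load("pics/scene0.npz")["pixels"][185:305,260:400]; b=np.load("pics/side0.npz")["pixels"][195:325,165:295]
f=lambda i,h:cv2.convertScaleAbs(cv2.resize(i,None,fx=h/i.shape[0],fy=h/i.shape[0],interpolation=cv2.INTER_CUBIC),alpha=1.5)
A=f(a,360);B=f(b,360)
cv2.imwrite("pics/crop0.png",np.hstack([A,B]));print(A.shape,B.shape)
for n,pts in (("scene",[(362,245),(350,240),(320,255),(340,285),(300,260)]),("side",[(240,275),(215,245),(250,215),(255,270),(300,250)])):
    p=np.load(f"pics/{n}0.npz")["pixels"]; h=cv2.cvtColor(p,cv2.COLOR_BGR2HSV)
    print(n,[(q,h[q[1],q[0]].tolist()) for q in pts])
```

```text
(360, 420, 3) (360, 360, 3)
scene [((362, 245), [16, 94, 95]), ((350, 240), [15, 101, 76]), ((320, 255), [12, 127, 137]), ((340, 285), [12, 144, 90]), ((300, 260), [14, 80, 168])]
side [((240, 275), [14, 98, 86]), ((215, 245), [13, 152, 121]), ((250, 215), [13, 146, 54]), ((255, 270), [16, 107, 55]), ((300, 250), [14, 92, 166])]
```

View pics/crop0.png

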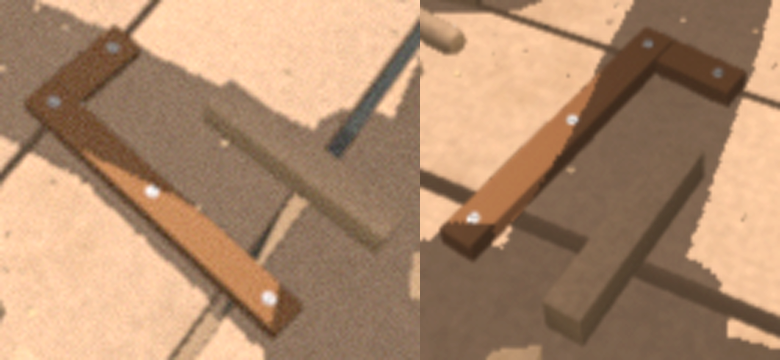

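```bash
cat > h.py <<'E'
import numpy as np
def ray(c,uv,z):
    uv=np.atleast_2d(uv); d=np.c_[uv,np.ones(len(uv))]@np.linalg.inv(c["mtx"]).T@c["R"]
    o=-c["R"].T@c["t"]; return o+d*((z-o[2])/d[:,2])[:,None]
E
python3 - <<'E'
from h import *
s=dict(np.load("pics/scene0.npz"));d=dict(np.load("pics/side0.npz"))
S=lambda p:np.array(p)/3+[260,185]
D=lambda p:(np.array(p)-[420,0])/2.769+[165,195]
np.set_printoptions(precision=4,suppress=True)
print("stop scene: inner, fence end front, back, leg end\n",ray(s,S([(83,104),(300,303),(273,327),(138,48)]),.018))
print("stop side\n",ray(d,D([(652,70),(492,228),(445,230),(730,93)]),.018))
print("strip side top: L-front,L-near,R-near\n",ray(d,D([(545,306),(583,320),(703,155)]),.03))
print("strip scene top robot edge\n",ray(s,S([(212,99),(390,233)]),.03))
E
```

```text
stop scene: inner, fence end front, back, leg end
 [[ 0.6242 -0.0528  0.018 ]
 [ 0.6552  0.1573  0.018 ]
 [ 0.6813  0.1518  0.018 ]
 [ 0.5576 -0.0489  0.018 ]]
stop side
 [[ 0.6188 -0.0438  0.018 ]
 [ 0.6491  0.141   0.018 ]
 [ 0.6775  0.1563  0.018 ]
 [ 0.5516 -0.047   0.018 ]]
strip side top: L-front,L-near,R-near
 [[0.5792 0.1831 0.03  ]
 [0.5528 0.1813 0.03  ]
 [0.5404 0.029  0.03  ]]
strip scene top robot edge
 [[0.5659 0.0236 0.03  ]
 [0.5772 0.1801 0.03  ]]
```

Emit:
play_rows(
  steps=[0,0,-0.06,0,0.48,-0.527,-0.08,0.567,0.48,-0.527,-0.08,0.567,0.48,-0.527,-0.08,0.567,0.48,-0.527,-0.08,0.567,0.48,-0.527,-0.08,0.567,0.48,-0.527,-0.08,0.567,0.48,-0.527,-0.08,0.567,0.48,-0.527,-0.08,0.567,0.48,-0.527,-0.08,0.567],
)

```text
time: 1.35
tool_pos: [0.4512, -0.0814, 0.3239]
tcp_rot: [3.133, -0.235, 0.0]
wrist_force: [0.6, -0.2, -1.2]
width: 0.997
grip_force: 0.0
```

Emit:
play_rows(
  steps=[0.025,-0.165,0.02,0,0.025,-0.165,0.02,0,0.025,-0.165,0.02,0,0.025,-0.165,0.02,0,0.025,-0.165,0.02,0],
)

```text
time: 1.98
tool_pos: [0.5001, 0.0757, 0.3036]
tcp_rot: [3.132, -0.233, -0.002]
wrist_force: [-0.3, -0.2, 0.2]
width: 1.0
grip_force: 0.0
```

Run:
```python
from workcell import bot
import cv2,numpy as np
c=bot.read_camera("wrist"); np.savez("pics/w1.npz",**c)
cv2.imwrite("pics/w1.png",cv2.convertScaleAbs(c["pixels"],alpha=1.4))
print(bot.read_state()["tool_pos"],-c["R"].T@c["t"],c["R"])
```

```text
[0.50019665 0.07520875 0.30389436] [0.57259948 0.06553535 0.42848715] [[-0.14824062 -0.98895014  0.00152631]
 [-0.94680508  0.14236863  0.28860233]
 [-0.28563062  0.04133747 -0.95744784]]
```

View pics/w1.png

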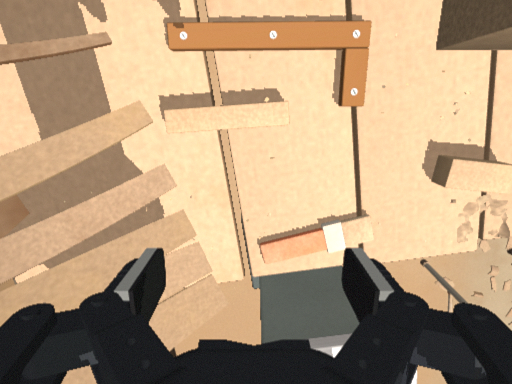

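The wrist view shows the L clearly: fence from (170,22) to (370,48), leg down to (353,105). The strip runs from (165,120) to (290,112). I'll enlarge that area.

Run:
```python
from h import *
import cv2
np.set_printoptions(precision=4,suppress=True)
c=dict(np.load("pics/w1.npz")); p=c["pixels"]
h=cv2.cvtColor(p,cv2.COLOR_BGR2HSV); m=cv2.inRange(h,(5,140,50),(20,255,255)); m[140:]=0
n,l,st,_=cv2.connectedComponentsWithStats(m); i=1+np.argmax(st[1:,4]); print(st[i])
m=(l==i)
# front edge of fence: lowest mask px in cols 185-330 ; stop face: leg's left edge rows 60-95
u=np.arange(185,330); v=np.array([np.nonzero(m[:,k])[0].max() for k in u])+.5
r=np.arange(60,96); w=np.array([np.nonzero(m[k])[0].min() for k in r])-.5
F=np.polyfit(u,v,1);L=np.polyfit(r,w,1);print(F,np.std(v-np.polyval(F,u)),L,np.std(w-np.polyval(L,r)))
a=ray(c,[(u[0],np.polyval(F,u[0])),(u[-1],np.polyval(F,u[-1]))],.018)
b=ray(c,[(np.polyval(L,60),60),(np.polyval(L,95),95)],.018)
print(a,b); print("yaw fence",np.arctan2(*(a[0]-a[1])[:2]),"leg",np.arctan2((b[0]-b[1])[1],(b[0]-b[1])[0]))
vv=np.linalg.solve([[F[0],-1],[1,-L[0]]],[-F[1],L[1]]); print("corner",ray(c,vv,.018))
cv2.imwrite("pics/w1c.png",cv2.resize(cv2.convertScaleAbs(p[85:140,155:305],alpha=1.4),None,fx=5,fy=5,interpolation=cv2.INTER_CUBIC))
```

```text
[ 167   21  204   86 6635]
[-0.0105 51.9147] 0.35209288452671567 [ -0.0698 346.4616] 0.7068151688532316
[[ 0.6497  0.1394  0.018 ]
 [ 0.6249 -0.0375  0.018 ]] [[ 0.6093 -0.0529  0.018 ]
 [ 0.5681 -0.0471  0.018 ]]
yaw fence 0.1389334038912117 leg -0.139744726516416
corner [[ 0.6225 -0.0548  0.018 ]]
```

View pics/w1c.png

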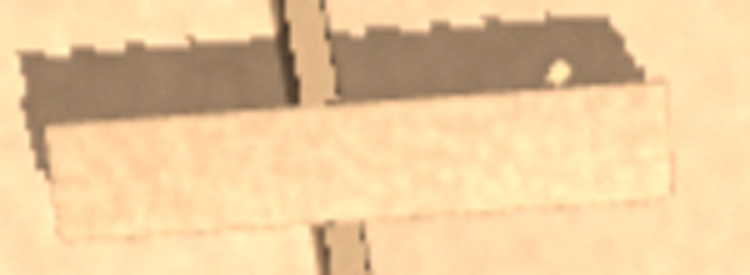

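Run:
```python
from h import *
np.set_printoptions(precision=4,suppress=True)
c=dict(np.load("pics/w1.npz"))
P=ray(c,np.array([(45,127),(665,82),(669,198),(62,240)])/5+[155,85],.03); print(P)
print("lens",[np.linalg.norm(P[i]-P[(i+1)%4]) for i in range(4)], "centre",P.mean(0),"yaw",np.arctan2(*(P[0]-P[1])[:2]),np.arctan2(*(P[3]-P[2])[:2]))
t=.139; ex=np.array([np.cos(t),-np.sin(t)]); ey=np.array([np.sin(t),np.cos(t)]); o=np.array([.6225,-.0548])
print("in stop",[( (q[:2]-o)@ex,(q[:2]-o)@ey) for q in (*P,P.mean(0))])
from workcell import bot
print("tcp",[(bot.read_state()["tool_pos"][:2]-o)@e for e in (ex,ey)])
```

```text
[[0.5828 0.1786 0.03  ]
 [0.5703 0.0214 0.03  ]
 [0.5418 0.0237 0.03  ]
 [0.5546 0.1808 0.03  ]]
lens [np.float64(0.1576862812381328), np.float64(0.02860701427831505), np.float64(0.15764511625198646), np.float64(0.028306145454328878)] centre [0.5623 0.1011 0.03  ] yaw 0.07946796571956763 0.08137658692322568
in stop [(np.float64(-0.07166531728130192), np.float64(0.22560551925701522)), (np.float64(-0.06228347611278469), np.float64(0.06819858056942042)), (np.float64(-0.09084040286165532), np.float64(0.0665064811103584)), (np.float64(-0.09991942614905518), np.float64(0.2238899428026505)), (np.float64(-0.08117715560119927), np.float64(0.14605013093486113))]
tcp [np.float64(-0.13913681768281635), np.float64(0.11180934894357021)]
```

Emit:
play_rows(
  steps=[0.005,-0.034,0.06,-0.01,0.005,-0.034,0.12,-0.01,0.005,-0.034,0.18,-0.01,0.005,-0.034,0.23,-0.01,0.005,-0.034,0.26,-0.01,0.005,-0.034,0.275,-0.01,0.005,-0.034,0.275,-0.01,0.005,-0.034,0.275,-0.01],
  jaw=100,
  grip_force=40,
)

```text
time: 3.02
tool_pos: [0.5122, 0.1088, 0.0308]
tcp_rot: [-3.133, 0.219, -0.005]
wrist_force: [-0.5, 0.5, -0.1]
width: 0.61
grip_force: 0.0
```

Run:
```python
from workcell import bot
import cv2,numpy as np
a=bot.read_camera("side")["pixels"][170:330,140:320];b=bot.read_camera("wrist")["pixels"]
f=lambda i,k:cv2.convertScaleAbs(cv2.resize(i,None,fx=k,fy=k),alpha=1.4)
A=f(a,2.1);A=cv2.copyMakeBorder(A,0,384-A.shape[0],0,0,cv2.BORDER_CONSTANT)
B=f(b,.8);B=cv2.copyMakeBorder(B,0,384-B.shape[0],0,0,cv2.BORDER_CONSTANT)
o=np.hstack([A,B]);cv2.imwrite("pics/s2.png",o);print(o.shape)
```

```text
(384, 788, 3)
```

View pics/s2.png

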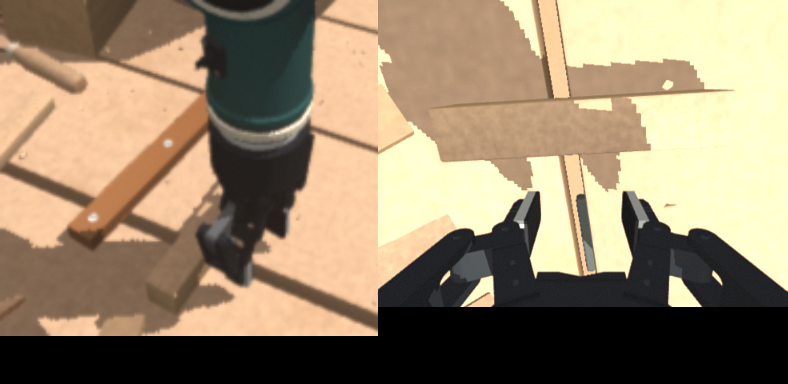

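Emit:
play_rows(
  steps=[0.01,0,0,0,0.018,0,0,0,0.026,0,0,0,0.034,0,0,0,0.042,0,0,0,0.05,0,0,0,0.058,0,0,0,0.066,0,0,0,0.074,0,0,0,0.08,0,0,0],
)

```text
time: 4.38
tool_pos: [0.5903, 0.0978, 0.0291]
tcp_rot: [-3.134, 0.219, -0.0]
wrist_force: [-0.5, 0.3, 1.3]
width: 0.604
grip_force: 0.3
```

Emit:
play_rows(
  steps=[0.002,0,0,0,0.004,0,0,0,0.006,0,0,0,0.007,0,0,0,0.008,0,0,0,0.008,0,0,0],
)

```text
time: 5.12
tool_pos: [0.5977, 0.0967, 0.0291]
tcp_rot: [3.134, -0.218, 0.0]
wrist_force: [0.0, 0.4, -0.1]
width: 0.608
grip_force: 0.0
```

Run:
```python
from workcell import bot
import cv2,numpy as np
c=bot.read_camera("wrist");np.savez("pics/w3.npz",**c);print(bot.read_state()["wrist_force"],bot.read_state()["tool_pos"])
cv2.imwrite("pics/w3.png",cv2.resize(cv2.convertScaleAbs(c["pixels"],alpha=1.3),None,fx=1.5,fy=1.5))
```

```text
[0.40388336 0.31987507 0.34364086] [0.59773126 0.09676604 0.02907855]
```

View pics/w3.png

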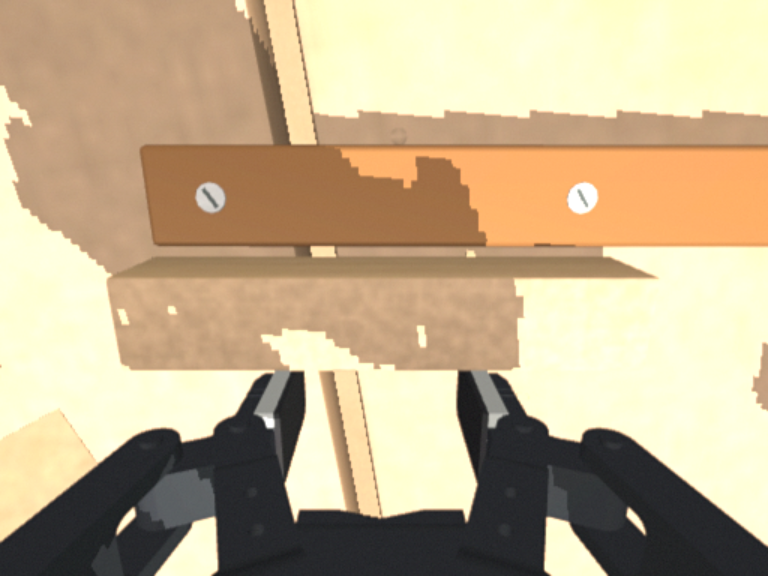

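The strip now lies parallel to the fence with a gap of about 4–5 mm: fence edge at row 246, strip foot at row 257. Before the end push I'll check the clearance at its left end.

Run:
```python
from h import *
import cv2
np.set_printoptions(precision=4,suppress=True)
t=.139; ex=np.array([np.cos(t),-np.sin(t)]); ey=np.array([np.sin(t),np.cos(t)]); o=np.array([.6225,-.0548])
T=lambda P:np.c_[(P[:,:2]-o)@ex,(P[:,:2]-o)@ey]
w=dict(np.load("pics/w1.npz")); c=dict(np.load("pics/w3.npz"))
print("plank tips w1",T(ray(w,[(152,118),(110,35),(110,45),(175,180)],0)))
print("w3 strip top near L/R, far L/R",T(ray(c,np.array([(122,369),(500,369),(110,278),(655,277)])/1.5,.03)))
print("w3 strip foot, fence top edge, fence foot",T(ray(c,np.array([(155,257),(605,257)])/1.5,0)),T(ray(c,np.array([(200,240),(700,240)])/1.5,.018)),T(ray(c,np.array([(200,246),(700,246)])/1.5,0)))
print("w3 lower-left thing",T(ray(c,np.array([(60,410),(95,465)])/1.5,0)))
```

```text
plank tips w1 [[-0.082   0.2516]
 [ 0.0212  0.2943]
 [ 0.0097  0.296 ]
 [-0.17    0.2274]]
w3 strip top near L/R, far L/R [[-0.0334  0.225 ]
 [-0.0334  0.1111]
 [-0.005   0.2237]
 [-0.0048  0.0693]]
w3 strip foot, fence top edge, fence foot [[-0.0054  0.2253]
 [-0.0055  0.0691]] [[0.0037 0.2018]
 [0.0036 0.0502]] [[-0.0015  0.2092]
 [-0.0016  0.0369]]
w3 lower-left thing [[-0.0654  0.2705]
 [-0.0904  0.2616]]
```

Emit:
play_rows(
  steps=[-0.015,0,0,0,-0.02,0,-0.03,0,-0.02,0,-0.07,0,-0.01,-0.05,-0.08,0,0.01,-0.1,-0.08,0,0.026,-0.112,-0.08,0,0.026,-0.112,-0.08,0,0.026,-0.112,-0.08,0],
)

```text
time: 6.18
tool_pos: [0.6374, 0.2034, 0.1084]
tcp_rot: [3.133, -0.219, -0.003]
wrist_force: [-0.7, 0.1, 0.2]
width: 0.609
grip_force: 0.0
```

Emit:
play_rows(
  steps=[0,0,0,0,0,0,0,0,0,0,0,0,0,0,0,0,0,0,0.03,0,0,0,0.06,0,0,0,0.08,0,0,0,0.08,0,0,0,0.08,0],
  jaw=255,
)

```text
time: 7.3
tool_pos: [0.6398, 0.2043, 0.03]
tcp_rot: [-3.133, 0.218, -0.002]
wrist_force: [0.3, 0.5, 0.5]
width: 0.001
grip_force: 0.0
```

Run:
```python
from workcell import bot
import cv2,numpy as np
c=bot.read_camera("wrist");np.savez("pics/w4.npz",**c)
a=bot.read_camera("side")["pixels"][170:330,140:320]
f=lambda i,k:cv2.convertScaleAbs(cv2.resize(i,None,fx=k,fy=k),alpha=1.4)
A=f(a,2.1);A=cv2.copyMakeBorder(A,0,384-A.shape[0],0,0,cv2.BORDER_CONSTANT)
B=f(c["pixels"],.8);B=cv2.copyMakeBorder(B,0,384-B.shape[0],0,0,cv2.BORDER_CONSTANT)
cv2.imwrite("pics/s4.png",np.hstack([A,B]))
```

```text
(no output)
```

View pics/s4.png

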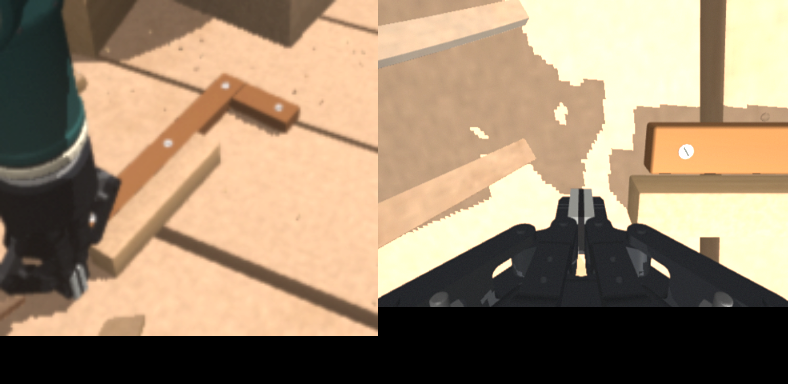

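Emit:
play_rows(
  steps=[0,0.008,0,0,0,0.015,0,0,0,0.022,0,0,0,0.029,0,0,0,0.036,0,0,0,0.043,0,0,0,0.05,0,0,0,0.057,0,0,0,0.064,0,0,0,0.07,0,0],
)

```text
time: 8.65
tool_pos: [0.6292, 0.1343, 0.0291]
tcp_rot: [-3.134, 0.219, 0.0]
wrist_force: [-0.5, 0.7, -0.0]
width: -0.002
grip_force: 0.3
```

Emit:
play_rows(
  steps=[0,0.002,0,0,0,0.004,0,0,0,0.006,0,0,0,0.008,0,0,0,0.008,0,0],
)

```text
time: 9.28
tool_pos: [0.628, 0.1267, 0.029]
tcp_rot: [3.134, -0.218, -0.0]
wrist_force: [0.6, -1.0, 0.9]
width: 0.002
grip_force: 0.0
```

Emit:
play_rows(
  steps=[0,0.001,0,0,0,0.002,0,0,0,0.003,0,0,0,0.003,0,0],
)

```text
time: 9.78
tool_pos: [0.6277, 0.1237, 0.029]
tcp_rot: [3.134, -0.219, -0.0]
wrist_force: [-0.3, 0.3, 0.2]
width: -0.003
grip_force: 0.0
```

Run:
```python
from workcell import bot
import cv2,numpy as np
a=bot.read_camera("side");np.savez("pics/d5.npz",**a); b=bot.read_camera("scene");np.savez("pics/e5.npz",**b)
f=lambda i,k:cv2.convertScaleAbs(cv2.resize(i,None,fx=k,fy=k,interpolation=cv2.INTER_CUBIC),alpha=1.4)
cv2.imwrite("pics/s5.png",np.hstack([f(a["pixels"][195:295,195:295],4),f(b["pixels"][195:295,265:365],4)]))
```

```text
(no output)
```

View pics/s5.png

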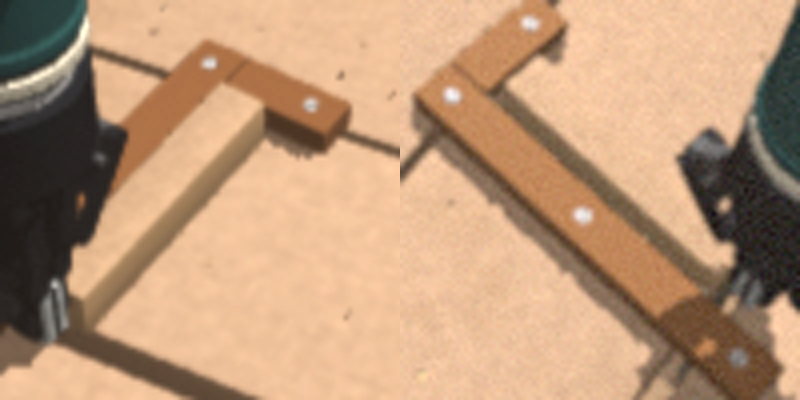

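The strip is now nearly in the corner, with its end close to the short leg. I'll creep forward until the force shows contact.

Emit:
play_rows(
  steps=[0,0.001,0,0,0,0.002,0,0,0,0.003,0,0,0,0.003,0,0],
)

```text
time: 10.38
tool_pos: [0.6273, 0.1207, 0.0291]
tcp_rot: [3.134, -0.219, 0.0]
wrist_force: [0.1, -0.1, 0.1]
width: -0.002
grip_force: 0.0
```

Emit:
play_rows(
  steps=[0,0.001,0,0,0,0.002,0,0,0,0.002,0,0],
)

```text
time: 10.75
tool_pos: [0.627, 0.1188, 0.0291]
tcp_rot: [3.134, -0.219, 0.0]
wrist_force: [0.5, -0.2, 0.3]
width: -0.002
grip_force: 0.0
```

Emit:
play_rows(
  steps=[0,0.001,0,0,0,0.002,0,0,0,0.002,0,0],
)

```text
time: 11.12
tool_pos: [0.6268, 0.117, 0.0291]
tcp_rot: [-3.134, 0.219, -0.0]
wrist_force: [-0.1, 1.6, -0.1]
width: 0.002
grip_force: 0.6
```

Emit:
play_rows(
  steps=[0,0.001,0,0,0,0.001,0,0,0,0.001,0,0],
)

```text
time: 11.5
tool_pos: [0.6269, 0.1169, 0.0293]
tcp_rot: [-3.133, 0.219, -0.001]
wrist_force: [0.7, 4.9, 0.9]
width: 0.0
grip_force: 2.6
```

Contact with the short leg: 4.9 N and the strip has stopped. Next I back off and go round to the long side for the flush push.

Emit:
play_rows(
  steps=[0,-0.008,0,0,0,-0.018,0,0,0,-0.02,-0.04,0,0,-0.02,-0.08,0,-0.03,0,-0.08,0,-0.06,0.04,-0.08,0,-0.06,0.082,-0.08,0,-0.06,0.082,-0.08,0,-0.06,0.082,-0.08,0],
)

```text
time: 12.62
tool_pos: [0.5562, 0.0434, 0.1093]
tcp_rot: [-3.134, 0.219, -0.001]
wrist_force: [0.2, 0.2, -0.0]
width: 0.004
grip_force: 0.0
```

Emit:
play_rows(
  steps=[0,0,0,0,0,0,0,0,0,0,0,0,0,0,0.03,0,0,0,0.06,0,0,0,0.08,0,0,0,0.08,0,0,0,0.08,0],
  jaw=100,
)

```text
time: 13.62
tool_pos: [0.5565, 0.0432, 0.0298]
tcp_rot: [-3.134, 0.218, -0.002]
wrist_force: [-0.3, 0.3, 0.8]
width: 0.611
grip_force: 0.0
```

Emit:
play_rows(
  steps=[0.008,0,0,0,0.016,0,0,0,0.022,0,0,0,0.027,0,0,0,0.031,0,0,0,0.034,0,0,0,0.036,0,0,0,0.036,0,0,0],
)

```text
time: 14.62
tool_pos: [0.5914, 0.038, 0.0289]
tcp_rot: [3.134, -0.218, -0.0]
wrist_force: [0.2, 0.4, 0.3]
width: 0.608
grip_force: 0.0
```

Emit:
play_rows(
  steps=[0.001,0,0,0,0.002,0,0,0,0.003,0,0,0,0.003,0,0,0],
)

```text
time: 15.12
tool_pos: [0.5946, 0.0376, 0.0291]
tcp_rot: [3.134, -0.218, 0.0]
wrist_force: [-0.1, 0.1, 0.0]
width: 0.604
grip_force: 0.1
```

Emit:
play_rows(
  steps=[0.001,0,0,0,0.002,0,0,0,0.002,0,0,0],
)

```text
time: 15.5
tool_pos: [0.5957, 0.0375, 0.0289]
tcp_rot: [-3.134, 0.219, 0.003]
wrist_force: [-4.2, 1.2, 3.2]
width: 0.607
grip_force: 1.8
```

Emit:
play_rows(
  steps=[0.001,0,0,0,0.001,0,0,0,0.001,0,0,0],
)

```text
time: 15.88
tool_pos: [0.5957, 0.0374, 0.0288]
tcp_rot: [3.134, -0.219, -0.006]
wrist_force: [-5.9, 1.0, 5.9]
width: 0.609
grip_force: 3.3
```

Flush contact at about 6 N. Now I back off, lift and look.

Emit:
play_rows(
  steps=[-0.01,0,0,0,-0.025,0,0,0,-0.04,0,-0.03,0,-0.055,0,-0.08,0,-0.06,0,-0.13,0,-0.06,0,-0.18,0,-0.06,0,-0.18,0,-0.06,0,-0.18,0],
)

```text
time: 16.88
tool_pos: [0.5373, 0.0456, 0.2088]
tcp_rot: [3.134, -0.218, 0.001]
wrist_force: [0.3, -0.4, -0.8]
width: 0.611
grip_force: 0.0
```

Run:
```python
from workcell import bot
import cv2,numpy as np
c=bot.read_camera("wrist");np.savez("pics/w6.npz",**c)
cv2.imwrite("pics/w6.png",cv2.resize(cv2.convertScaleAbs(c["pixels"][:210,100:460],alpha=1.3),None,fx=2.2,fy=2.2,interpolation=cv2.INTER_CUBIC))
```

```text
(no output)
```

View pics/w6.png

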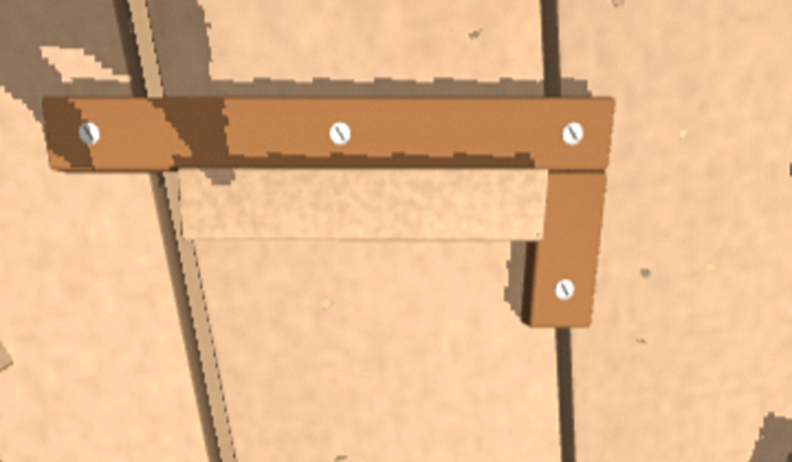

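Run:
```python
from h import *
np.set_printoptions(precision=4,suppress=True)
t=.139; ex=np.array([np.cos(t),-np.sin(t)]); ey=np.array([np.sin(t),np.cos(t)]); o=np.array([.6225,-.0548])
c=dict(np.load("pics/w6.npz"))
T=lambda u,z:(lambda P:np.c_[(P[:,:2]-o)@ex,(P[:,:2]-o)@ey])(ray(c,np.array(u)/2.2+[100,0],z))
print("strip top",T([(179,170),(548,170),(541,239),(185,239)],.03))
print("leg face top z18",T([(539,245),(532,325)],.018),"foot",T([(529,245),(522,318)],0))
```

```text
strip top [[ 0.0001  0.1559]
 [ 0.     -0.0019]
 [-0.0283 -0.0014]
 [-0.0283  0.1552]]
leg face top z18 [[-0.0311 -0.0043]
 [-0.0676 -0.0041]] foot [[-0.0314 -0.0047]
 [-0.0666 -0.0041]]
```

The strip is flush along the fence with almost no skew. The end gap looks like 1–2 mm, so I'll give the end one more nudge.

Emit:
play_rows(
  steps=[0.04,-0.05,0.05,0,0.08,-0.102,0.09,0,0.08,-0.102,0.09,0,0.08,-0.102,0.09,0,0.08,-0.102,0.1,0,0.08,-0.102,0.13,0,0.08,-0.102,0.16,0,0.08,-0.102,0.179,0,0.08,-0.102,0.179,0,0.08,-0.102,0.179,0],
  jaw=255,
)

```text
time: 18.18
tool_pos: [0.6322, 0.1353, 0.0313]
tcp_rot: [-3.134, 0.219, -0.003]
wrist_force: [0.2, -0.4, -0.3]
width: -0.002
grip_force: 0.0
```

Emit:
play_rows(
  steps=[0,0.006,0,0,0,0.011,0,0,0,0.015,0,0,0,0.017,0,0,0,0.018,0,0,0,0.018,0,0],
)

```text
time: 18.92
tool_pos: [0.6288, 0.1176, 0.03]
tcp_rot: [-3.134, 0.219, 0.0]
wrist_force: [-0.3, 0.3, 0.5]
width: -0.003
grip_force: 0.0
```

Emit:
play_rows(
  steps=[0,0.001,0,0,0,0.002,0,0,0,0.002,0,0],
)

```text
time: 19.3
tool_pos: [0.6287, 0.1166, 0.0302]
tcp_rot: [-3.133, 0.219, -0.001]
wrist_force: [-0.5, 5.6, -1.0]
width: 0.002
grip_force: 2.6
```

It stops at the same place as before with 5.6 N, so the end is butted. I'll retreat.

Emit:
play_rows(
  steps=[0,-0.01,0,0,0,-0.022,0,0,0,-0.025,-0.04,0,0,-0.025,-0.09,0,-0.04,0.02,-0.14,0,-0.08,0.08,-0.18,0,-0.08,0.08,-0.18,0,-0.08,0.08,-0.18,0,-0.08,0.08,-0.18,0],
)

```text
time: 20.42
tool_pos: [0.5385, 0.048, 0.2099]
tcp_rot: [-3.134, 0.218, -0.001]
wrist_force: [-0.1, 0.5, 0.2]
width: -0.002
grip_force: 0.0
```

Run:
```python
from workcell import bot
import cv2,numpy as np
c=bot.read_camera("wrist");np.savez("pics/w7.npz",**c);print(bot.read_state()["tool_pos"])
cv2.imwrite("pics/w7.png",cv2.resize(cv2.convertScaleAbs(c["pixels"][:210,100:460],alpha=1.3),None,fx=2.2,fy=2.2,interpolation=cv2.INTER_CUBIC))
```

```text
[0.53841708 0.04815547 0.20934655]
```

View pics/w7.png

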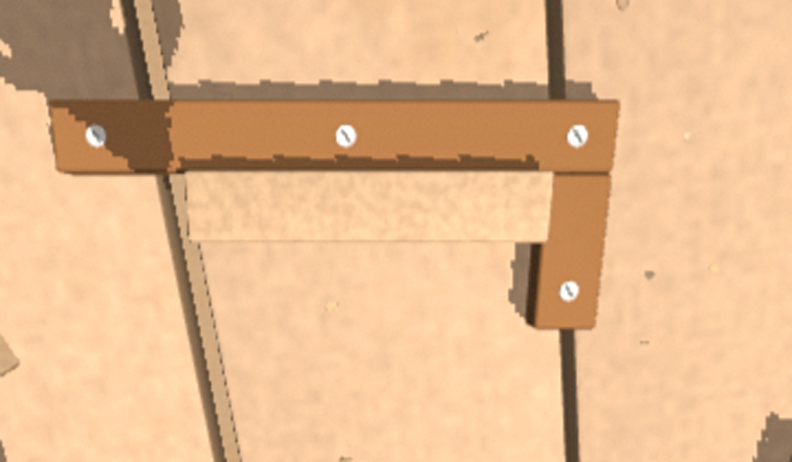

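The strip, from (187,172) to (552,240), is flush along the fence and butted against the leg. The hand is clear.

```bash
python3 -c "
from workcell import bot
print(bot.finish_job())"
```

```text
the job is handed in; nothing more can be done
None
```

I handed the job in at about 20 s with the strip flush along the fence and butted against the short leg (firm contact on both, about 6 N), only pushed, with no bystander touched and the hand clear; the hand-in gave no verdict.

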